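Set the dose wheel of a laundromat dosing pump

TASK

On the dosing pump with the blue wheel, flick the wheel's edge round clockwise (seen from above) with a fingertip, click by click, until its white lobe has clicked into place at the black arrow, without running on past it. Only then press that pump's green button fully down and let it come up again, to store the dose. Grasp nothing, and leave the red-wheel pump and the bottle and cup as they are.

Things in the scene. Friction and masses are not known exactly. Their poses are not given: they have to be found in the camera images.
- blue_pump: orange dosing pump with the blue wheel, fixed. Origin: centre of its underside; +x from its front (robot side) to its rear, y left, z up. Front deck 60 mm high, x -85 to 40, y +-75 mm; rear block 78 mm high, x 40 to 95, y +-75 mm, with a black arrow at y = 0 pointing to -x at the wheel. Wheel axis upright at x = -22, y = 0. Store button on the rear block at x = 68, y = 46
- blue_wheel (a joint): angle of the blue wheel, rad, grows clockwise seen from above; 0 = white lobe at the arrow. Rests at clicks 60 deg (1.047) apart: pushed past half way it snaps to the next, short of that it springs back. Starts 2 to 4 clicks before 0 (-2.09, -3.14 or -4.19). Stops at -4.66 and +1.52, so only clockwise leads to 0. Takes up to 5 N at a lobe tip
- blue_hub (a point): centre of the blue wheel's top face, 88 mm above the counter. Wheel lies flat, 18 mm thick, 10 mm clear of the deck: round body of 33 mm radius with six straight lobes 9 mm wide, 60 deg apart, reaching to 50 mm from the axis; one lobe white (with a white stripe on the hub), five blue. At rest one lobe points at the arrow (pump +x) and one to the pump's front (-x)
- blue_white_lobe (a point): point on the top face of the blue wheel's white lobe, 46 mm from the wheel's axis
- blue_store (a joint): travel of the blue-wheel pump's store button, m: 0 out, 0.006 fully down; spring return, 4 N when fully down; a press counts beyond 0.004
- blue_store_top (a point): centre of the top of that green store button (radius 13 mm), which moves straight down when pressed
- red_pump: bystander: a second fixed pump of the same build and frame as the blue-wheel pump, but with a red wheel
- red_wheel (a joint): angle of the red wheel, rad, same sense as the blue one; to be left alone
- red_white_lobe (a point): point on the red wheel's white lobe, 46 mm from its axis and 88 mm above the counter
- red_store (a joint): travel of the red-wheel pump's store button, m; to be left alone
- bottle: bystander: white bottle with blue label, 68 mm across, 150 mm tall, loose; origin at the centre of its underside
- cup: bystander: open yellow plastic measuring cup, 72 mm across, 75 mm tall, loose; origin at the centre of its underside
There are look-alikes about, which are no part of the job. Leave any pink or turquoise look-alike of the blue_pump alone.

How it is judged (in metres and radians):
On the way, in this order (a step that is already met when the one before it is completed fails the run):
1. the blue wheel's white lobe rests at the arrow (value of joint blue_wheel between -0.12 and 0.12 rad), for 0.3 s.
2. the store button of that pump is pressed down (value of joint blue_store above 0.004 m), for 0.05 s.
At the end, for the whole second after the job is handed in: White lobe of the blue wheel within 0.12 rad of the arrow, at rest; its button pressed beyond 4 mm after that and up again (under 1.5 mm); red wheel's white lobe within 10 mm of its start, its button up; bottle and cup moved under 25 mm, upright (all of step 1 and velocity of joint blue_wheel between -0.1 and 0.1 rad/s and value of joint each of blue_store, red_store below 0.0015 m and distance of red_white_lobe from where it was at the start of the episode below 0.01 m and not (distance of any of bottle, cup from where it was at the start of the episode above 0.025 m) and angle between each of bottle, cup's own z axis and vertical below 0.2 rad); the robot touches nothing.
It fails at once if the blue wheel is run past the arrow by more than half a click (value of joint blue_wheel above 0.6 rad).
It fails at once if the button is pressed while the white lobe is not at the arrow (value of joint blue_store above 0.003 m and not (value of joint blue_wheel between -0.12 and 0.12 rad)).
It fails at once if the red wheel is turned (distance of red_white_lobe from where it was at the start of the episode above 0.025 m).
It fails at once if the red-wheel pump's button is pressed (value of joint red_store above 0.003 m).
It fails at once if the bottle or cup is moved, lifted or carried (25 mm) (distance of any of bottle, cup from where it was at the start of the episode above 0.025 m).
It also fails if it takes over 64 s, if anything falls off the work surface, if the arm or the gripper's body presses on something with over 40 N, if the wrist force passes 120 N, or if a joint passes its speed limit or range.

ROBOT

A 6-joint arm with a two-finger parallel gripper is mounted at the origin on the work surface. World frame = base frame: x ahead of the robot, y to its left, z up, the work surface at z = 0. Lengths are in mm, angles in rad, forces in N, time in s.
With the tool pointing down it reaches from about 350 to 975 mm from the base axis. Payload 7.1 kg.
Tool frame: the origin (TCP) lies at the very end of the fingers, on their centre line; the grasp point (between the pads) lies 19 mm behind it; x points along the fingers, z is the direction in which the jaws open and shut, and the axes are right-handed (so a half turn about x gives the same grasp; the last joint's range is limited). The gripper opens to 88 mm and grips with 3 to 60 N. Pads are 20 mm wide; open, the fingers measure 115 mm over their backs; the gripper's body (75 mm by 178 mm) begins 61 mm behind the grasp point.
Start: joints at [1.279, 0.423, 1.63, -0, 1.089, -0.019], TCP at [168.361, 601.88, 195.875] pointing down, gripper open.
Joint ranges: [-3, 3], [-0.9, 2.11], [0.09, 2.58], [-1.31, 4.45], [0.11, 2.69], [-2.54, 2.54]. Speed limits (rad/s): [2.39, 2.39, 3.01, 3.14, 3.14, 3.14].

INTERFACE

Orientations are given as a rotation vector (axis times angle).
In Python, from workcell import * gives the robot as it stands.
- The arm moves only by the shell command python3 -m crank 'ROWS'. ROWS is JSON, a list of rows, each a list of 3 entries, a list of its own where there are three numbers: the shift along the tool's x, y, z in cm, then the turn, a rotation vector about the tool's x, y, z in degrees, then the finger opening in cm, from 0 to 8.78. In form: [[[dx, dy, dz], [rx, ry, rz], claw], ...]. A call has 1 to 5 rows; each row shifts and turns the commanded pose from where the row before left it, along the tool's axes as they then stand; what a row does not reach is not made up. A row lasts 1/8 s, in which the tool goes at most 62.5 mm and 10.7 degrees, less where a joint would pass 70% of its speed; a pose out of reach is approached as far as the arm can. A call with a gripper value outside its range is refused whole. The fingers move at their own pace and stop on an object; the grip force is fixed at half the most. Time passes only in rows, so rows that do not move let the fingers close. It gives the time, the measured TCP pose, the force and the opening at its end, in the units of the state.
- get_obs(): the state, without advancing time (a new reading comes with each control period).
- get_image(name): name is "side" or "top" or "wrist"; returns a dict with "pixels" (480x640x3 uint8, red, green, blue), "mtx" (3x3 intrinsics, pixels), "view" (4x4, takes a point from world to camera coordinates). Camera axes: x right, y down, z forward; pixel columns grow to the right and rows downward; lengths in mm; the calibration is good to about 2 mm. A picture is of the moment at which its call begins. There is no depth.
- close_job(): hands the job in, once; it reports no verdict.
The state is a dict: "t": time; "qpos": joint angles; "qvel": joint speeds; "joint_torque": joint torques, N m; "ee_pos": TCP position; "orientation": TCP orientation; "ft_force": force on the tool from outside, world axes, zero at the start; "moment": the same for the moment, N m; "width": finger opening in mm.
Only numpy, scipy, OpenCV 4.12 (cv2) and the standard library are available. Lean on these libraries where they do the work, as an engineer would, in place of code of your own. Each camera call takes 0.05 s, during which the arm holds its last target.

## Working session

There is one attempt and no reset: what is moved stays moved. The work goes in short steps, Python scripts to look and compute and a shell command to move; the robot and the scene stay as the last step left them, time stands still between calls to the robot, and variables do not carry over. Pictures are saved under pics/ and viewed, and the job is handed in when it is done.

```bash
mkdir -p pics; ls; python3 - <<'E'
from workcell import *
import cv2
print(get_obs())
for n in ["top","side","wrist"]:
    d=get_image(n); cv2.imwrite(f"pics/{n}0.png",d["pixels"][:,:,::-1]); print(n,d["mtx"].round(1).tolist(),d["view"].round(3).tolist())
E
```

```text
pics
{'t': 0.0, 'qpos': array([ 1.27900698e+00,  4.23823618e-01,  1.63071685e+00,  2.69346631e-05,
        1.08861944e+00, -1.89932529e-02]), 'qvel': array([-0.00079262, -0.00083102, -0.00016264,  0.00015046, -0.00077286,
       -0.0004348 ]), 'joint_torque': array([-2.23057919e-03, -5.44610631e+01, -2.73664713e+01,  6.43522432e-02,
        2.26806861e-02, -1.39751455e-04]), 'ee_pos': array([168.17518144, 601.30263023, 195.10195012]), 'orientation': array([-1.00686071,  1.32730397,  1.00535571]), 'ft_force': array([ 0.0370008 , -0.40507435, -0.40017027]), 'moment': array([-0.0216694 , -0.01930523,  0.00031168]), 'width': 88.27616310238898}
top [[453.2, 0.0, 318.0], [0.0, 453.2, 234.4], [0.0, 0.0, 1.0]] [[-0.029, -1.0, -0.002, -12.28], [-0.997, 0.029, -0.072, 521.55], [0.072, 0.0, -0.997, 1178.118], [0.0, 0.0, 0.0, 1.0]]
side [[472.6, 0.0, 319.9], [0.0, 472.6, 233.0], [0.0, 0.0, 1.0]] [[0.998, -0.065, 0.014, -485.982], [-0.026, -0.566, -0.824, 47.014], [0.062, 0.822, -0.566, 1197.732], [0.0, 0.0, 0.0, 1.0]]
wrist [[353.8, 0.0, 318.3], [0.0, 353.8, 246.2], [0.0, 0.0, 1.0]] [[0.269, 0.963, -0.001, -623.673], [0.933, -0.26, 0.248, -30.314], [0.239, -0.068, -0.969, 391.39], [0.0, 0.0, 0.0, 1.0]]
```

View pics/top0.png

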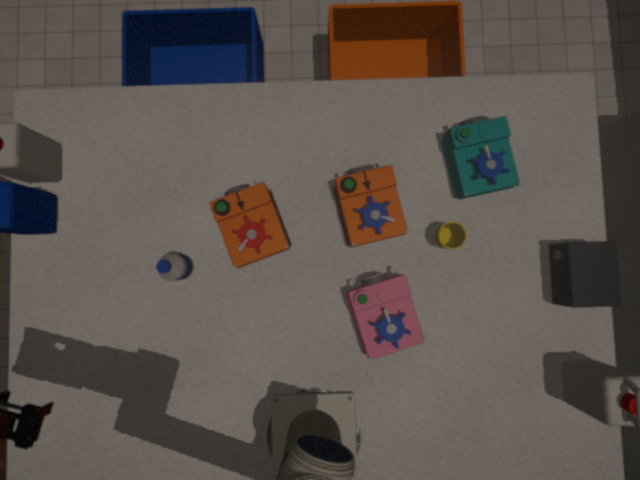

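View pics/side0.png

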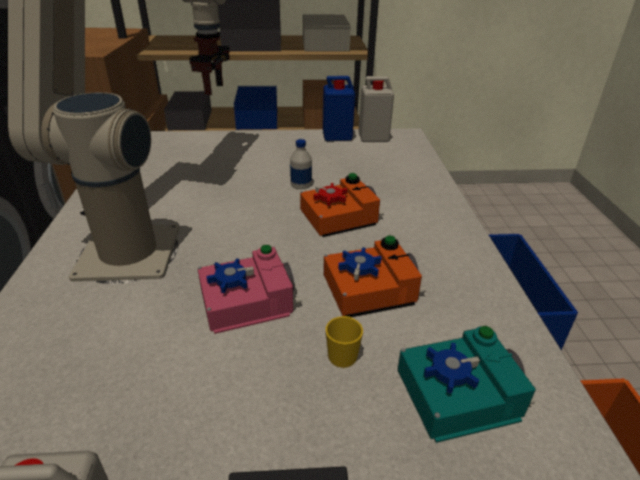

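Candidates in the top view:
- red wheel, orange: (250,225)
- blue wheel, orange: (372,205)
- blue wheel, pink: (388,316)
- blue wheel, turquoise: (484,157)

Only the one at (372,205) is orange with a blue wheel. I'll confirm it in a crop and measure it.

```bash
cat > h.py <<'E'
from workcell import *
import cv2, numpy as np
def ray(d,uv,z):
    R=d["view"][:3,:3];t=d["view"][:3,3];c=-R.T@t
    v=R.T@np.linalg.inv(d["mtx"])@np.array([uv[0],uv[1],1.]);return c+v*(z-c[2])/v[2]
def proj(d,p):
    q=d["view"][:3,:3]@np.asarray(p,float)+d["view"][:3,3];q=d["mtx"]@q;return q[:2]/q[2]
def blobs(d,lo,hi,box,n=3,minA=15):
    hsv=cv2.cvtColor(d["pixels"],cv2.COLOR_RGB2HSV);m=cv2.inRange(hsv,lo,hi)
    x0,y0,x1,y1=box;k=np.zeros_like(m);k[y0:y1,x0:x1]=m[y0:y1,x0:x1]
    nn,l,s,c=cv2.connectedComponentsWithStats(k)
    return sorted([(int(s[i,4]),c[i],s[i,:4]) for i in range(1,nn) if s[i,4]>=minA],key=lambda a:-a[0])[:n],k
E
python3 - <<'E'
from h import *
d=get_image("top");box=(325,150,415,255)
s=get_image("side");
x0,y0,x1,y1=box
a=cv2.resize(d["pixels"][y0:y1,x0:x1],None,fx=5,fy=5,interpolation=cv2.INTER_CUBIC)
b=cv2.resize(s["pixels"][225:320,315:430],None,fx=3,fy=3,interpolation=cv2.INTER_CUBIC)
im=np.zeros((525,800,3),np.uint8);im[:525,:450]=a;im[:285,455:800]=b
cv2.imwrite("pics/crop1.png",im[:,:,::-1])
hsv=cv2.cvtColor(d["pixels"],cv2.COLOR_RGB2HSV)
for p in [(376,214),(390,219),(348,184),(355,225),(365,205)]: print(p,hsv[p[1],p[0]])
for nm,dd,bx in(("top",d,box),("side",s,(315,225,430,320))):
  for n,lo,hi in (("blue",(105,90,60),(130,255,255)),("green",(45,60,20),(85,255,255)),("orange",(3,150,60),(18,255,255)),("white",(0,0,120),(180,60,255))):
    r,m=blobs(dd,lo,hi,bx);print(nm,n,[(q[0],q[1].round(1),q[2]) for q in r])
E
```

```text
(376, 214) [ 15  15 101]
(390, 219) [ 17  35 118]
(348, 184) [ 59 117  72]
(355, 225) [ 12 199 127]
(365, 205) [  2 107  69]
top blue [(424, array([373.4, 214.5]), array([357, 197,  32,  36], dtype=int32))]
top green [(88, array([348.7, 183.4]), array([344, 179,  11,  10], dtype=int32))]
top orange [(3025, array([370.6, 204.2]), array([335, 166,  71,  80], dtype=int32))]
top white []
side blue [(420, array([360. , 260.3]), array([339, 248,  42,  24], dtype=int32))]
side green [(98, array([389.6, 239.8]), array([384, 235,  13,  10], dtype=int32))]
side orange [(4199, array([373.9, 281.6]), array([324, 241,  98,  75], dtype=int32)), (249, array([331.6, 227.9]), array([315, 225,  46,  10], dtype=int32))]
side white [(4353, array([374.8, 267.2]), array([315, 225, 115,  95], dtype=int32))]
```

View pics/crop1.png

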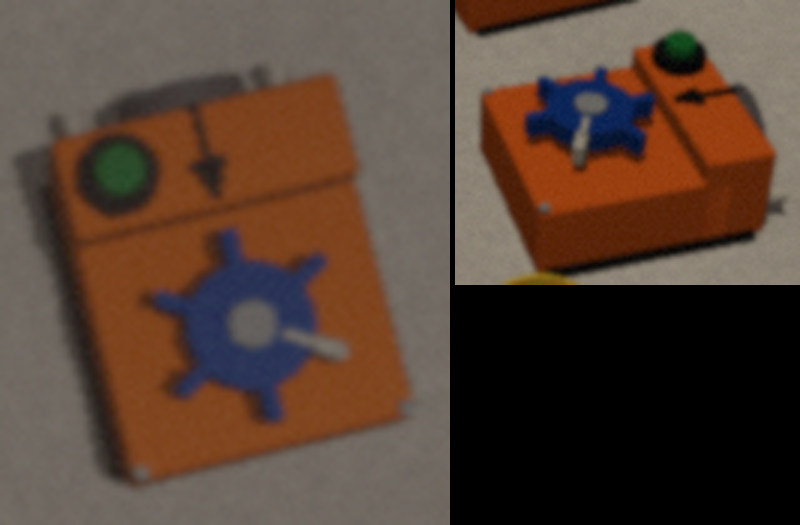

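The crop confirms an orange body with a blue wheel. The hub is at about (375,214) and the arrow points at the upper-left lobe. The white lobe tip is at about (393,220), 120° clockwise of the arrow. That is -240°, so 4 clicks are needed. Next I'll get the poses.

```bash
cat >> h.py <<'E'
def tri(ds,uvs):
    P=[d["mtx"]@d["view"][:3] for d in ds]
    X=cv2.triangulatePoints(P[0],P[1],np.array(uvs[0],float).reshape(2,1),np.array(uvs[1],float).reshape(2,1))
    return (X[:3]/X[3]).ravel()
E
python3 - <<'E'
from h import *
from scipy.spatial.transform import Rotation as R
d=get_image("top");s=get_image("side")
t_h,s_h=(375,214),(360,259.3)
print("hub top z88",ray(d,t_h,88),"side z88",ray(s,s_h,88),"tri",tri([d,s],[t_h,s_h]))
print("btn top",ray(d,(348.7,183.4),86),"side",ray(s,(389.6,239.8),86),"tri",tri([d,s],[(348.7,183.4),(389.6,239.8)]))
# wheel blue + grey mask centroid
# arrow direction: crop arrow tail (193,105), tip(216,198); deck corners
c=lambda u,v:((u+.5)/5-.5+325,(v+.5)/5-.5+150)
A=ray(d,c(193,105),78);B=ray(d,c(216,198),78);v=(A-B)[:2];print("arrow yaw",np.degrees(np.arctan2(v[1],v[0])),A,B)
L=ray(d,c(140,478),60);Rr=ray(d,c(408,408),60);v=(L-Rr)[:2];print("front edge",L,Rr,np.linalg.norm(v),"yaw",np.degrees(np.arctan2(v[1],v[0]))-90)
L=ray(d,c(55,140),78);Rr=ray(d,c(335,76),78);v=(L-Rr)[:2];print("rear edge",np.linalg.norm(v),"yaw",np.degrees(np.arctan2(v[1],v[0]))-90)
a=ray(d,c(230,238),88);b=ray(d,c(274,412),88);v=(a-b)[:2];print("lobe line",np.linalg.norm(v),np.degrees(np.arctan2(v[1],v[0])),(a+b)/2)
W=ray(d,c(340,350),88);print("white",W)
print("bottle",ray(d,(163,267),150),"cup",ray(d,(453,235),75))
o=get_obs();M=R.from_rotvec(o["orientation"]).as_matrix();print(M.round(3))
E
```

```text
hub top z88 [ 562.77207364 -171.13442866   88.        ] side z88 [ 563.1065885  -172.92804791   88.        ] tri [ 563.17075706 -171.32023939   86.73489131]
btn top [ 642.23663628 -108.30666078   86.        ] side [643.10750975 -99.40200802  86.        ] tri [ 641.01125303 -107.85901533   92.06421808]
arrow yaw 11.654862771292285 [ 675.41440228 -146.7435638    78.        ] [ 627.46977662 -156.63303458   78.        ]
front edge [ 487.81181732 -114.67475633   60.        ] [ 519.52695421 -252.53918277   60.        ] 141.46536673398572 yaw 12.955258613449047
rear edge 145.92887780494658 yaw 11.319006147704869
lobe line 89.88010500892867 11.94639706029329 [ 561.3904347  -171.05071157   88.        ]
white [ 547.44581263 -214.44865738   88.        ]
bottle [445.60295144 337.42889406 150.        ] cup [ 505.38813068 -366.80893878   75.        ]
[[-0.    -0.963  0.269]
 [-0.     0.269  0.963]
 [-1.     0.    -0.   ]]
```

View pics/wrist0.png

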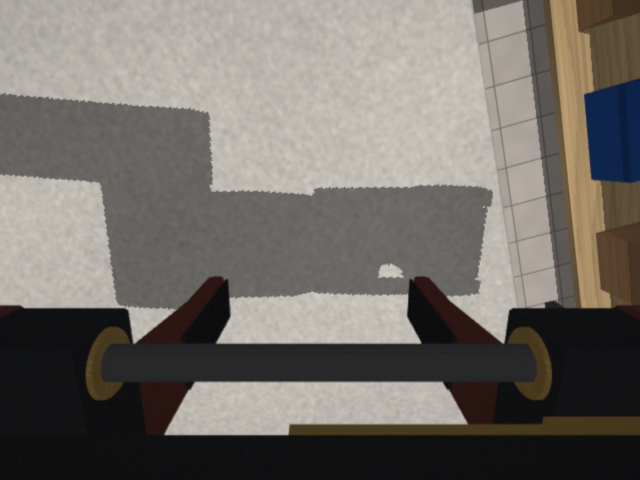

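Hub is at (563,-171.5) with pump yaw about 12°. The predicted button position (641.5,-107.8) matches the measured one. First I'll turn the tool so that its y and z axes become pump +y and +x, and close the fingers.

```bash
python3 -m crank '[[[0,0,0],[10.4,0,0],0],[[0,0,0],[10.4,0,0],0],[[0,0,0],[10.4,0,0],0],[[0,0,0],[10.4,0,0],0],[[0,0,0],[10.4,0,0],0]]'; python3 -m crank '[[[0,0,0],[10.4,0,0],0],[[0,-3,0.6],[0,0,0],0],[[0,-5.5,1.1],[0,0,0],0],[[0,-5.5,1.1],[0,0,0],0],[[0,-5.5,1.1],[0,0,0],0]]'
```

```text
t: 0.98
ee_pos: [168.3, 601.8, 195.9]
orientation: [-0.302, 1.55, 0.302]
ft_force: [-0.3, 0.7, 0.0]
width: 41.1
t: 1.6
ee_pos: [247.4, 417.7, 195.9]
orientation: [-0.164, 1.564, 0.165]
ft_force: [0.5, 0.5, 0.7]
width: 0.4
```

```bash
python3 -m crank '[[[0,-5.5,1.1],[0,0,0],0],[[0,-5.5,1.1],[0,0,0],0],[[0,-5.5,1.1],[0,0,0],0],[[0,-5.5,1.1],[0,0,0],0],[[0,-5.5,1.1],[0,0,0],0]]'; python3 -m crank '[[[0,-5.5,1.1],[0,0,0],0],[[0,-5.5,1.1],[0,0,0],0],[[0,-5.5,1.1],[0,0,0],0],[[0,-5.5,1.1],[0,0,0],0],[[0,-5.5,1.1],[0,0,0],0]]'; python3 -m crank '[[[0,-5.5,1.1],[0,0,0],0],[[0,-4.5,1.1],[0,0,0],0],[[0,0,0],[0,0,0],0],[[0,0,0],[0,0,0],0]]'; python3 - <<'E'
from h import *
from scipy.spatial.transform import Rotation as R
o=get_obs();M=R.from_rotvec(o["orientation"]).as_matrix();print(M.round(3),o["qpos"].round(2))
yaw=np.radians(12);Rp=np.array([[np.cos(yaw),-np.sin(yaw)],[np.sin(yaw),np.cos(yaw)]])
print("tcp rel hub, pump axes",Rp.T@(o["ee_pos"][:2]-[563,-171.5]),o["ee_pos"],o["t"])
for n in ["top","side","wrist"]:
    d=get_image(n); cv2.imwrite(f"pics/{n}1.png",d["pixels"][:,:,::-1])
    print(n,proj(d,o["ee_pos"]))
E
```

```text
t: 2.22
ee_pos: [358.4, 160.0, 196.3]
orientation: [-0.164, 1.563, 0.165]
ft_force: [1.2, 0.7, -0.0]
width: 0.6
t: 2.85
ee_pos: [469.3, -98.0, 196.1]
orientation: [-0.164, 1.564, 0.164]
ft_force: [1.0, 0.6, -0.3]
width: 1.0
t: 3.35
ee_pos: [510.1, -188.7, 195.5]
orientation: [-0.163, 1.566, 0.164]
ft_force: [-0.8, 0.8, -0.2]
width: 0.4
[[-0.001 -0.207  0.978]
 [ 0.001  0.978  0.207]
 [-1.     0.001 -0.001]] [-0.38  0.31  1.81  0.    1.03 -0.58]
tcp rel hub, pump axes [-55.30076974  -5.81809963] [ 510.11733569 -188.68863673  195.48574983] 3.35
top [389.57414146 231.42968767]
side [338.51755591 222.9780024 ]
wrist [319.36768224 278.50822426]
```

```bash
python3 - <<'E'
import cv2,numpy as np
s=cv2.imread("pics/side1.png")[120:320,260:460];cv2.imwrite("pics/side1c.png",cv2.resize(s,None,fx=3,fy=3,interpolation=cv2.INTER_CUBIC))
E
```

```text
(no output)
```

View pics/side1c.png

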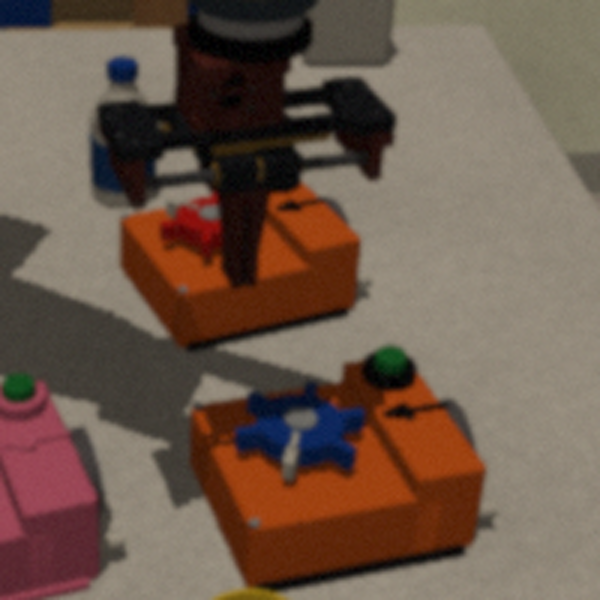

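View pics/wrist1.png

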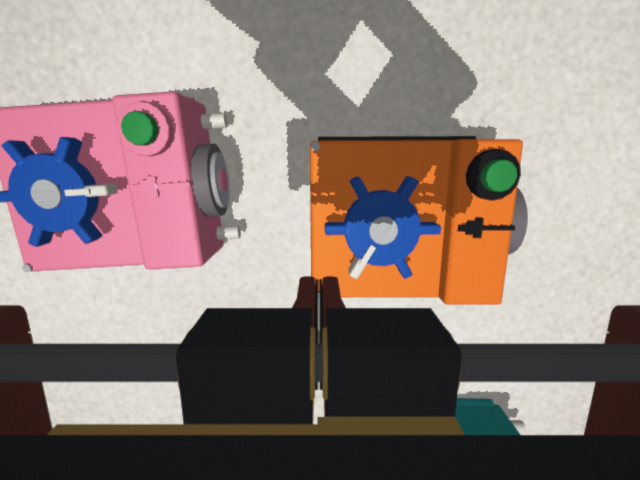

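The wrist view shows the hub at (383,229) and the white lobe at (361,262), with the closed fingertip about 26 mm thick. I'll cross-check the hub and the lobe axis in this view.

```bash
python3 - <<'E'
from h import *
d=get_image("wrist")
h=ray(d,(383,229.5),88);print("hub",h)
a=ray(d,(326,229),88);b=ray(d,(440,229),88);v=(b-a)[:2];print("lobe line",a,b,np.linalg.norm(v),np.degrees(np.arctan2(v[1],v[0])),(a+b)/2)
print("btn",ray(d,(498,176),90), "white tip",ray(d,(355,275),88))
print(ray(d,(300,278),195),ray(d,(340,278),195))
E
```

```text
hub [ 562.63047477 -170.99930808   88.        ]
lobe line [ 514.56571677 -180.8648416    88.        ] [ 610.44527408 -160.28975396   88.        ] 98.06234619077503 12.111592554618596 [ 562.50549542 -170.57729778   88.        ]
btn [ 643.29092504 -107.33291816   90.        ] white tip [ 548.76067763 -216.21616015   88.        ]
[ 499.41939392 -190.91126196  195.        ] [ 521.80733999 -186.10093988  195.        ]
```

```bash
python3 -m crank '[[[0,-2,0.5],[0,0,0],0],[[4,0,0],[0,0,0],0],[[4,0,0],[0,0,0],0],[[4,0,0],[0,0,0],0],[[0,0,0],[0,0,0],0]]'; python3 - <<'E'
from h import *
d=get_image("wrist");cv2.imwrite("pics/wrist2.png",d["pixels"][:,:,::-1])
E
```

```text
t: 4.18
ee_pos: [518.2, -207.5, 73.4]
orientation: [-0.162, 1.57, 0.166]
ft_force: [-0.6, -0.6, 0.6]
width: 0.6
```

View pics/wrist2.png

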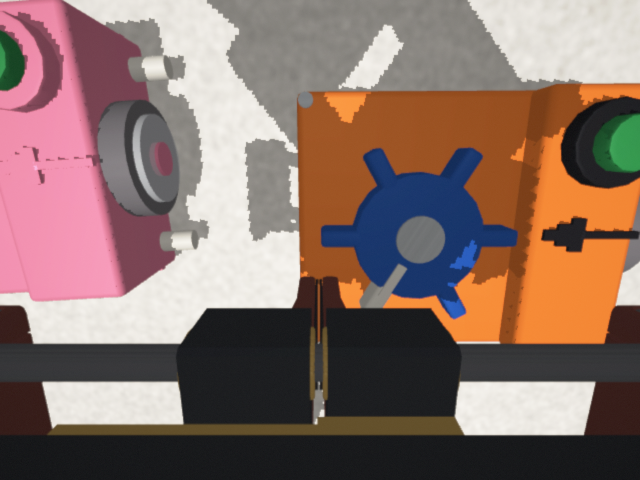

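The finger is down in the gap right of the front lobe, touching nothing. First flick next.

```bash
python3 -m crank '[[[0,1.5,0],[0,0,0],0],[[0,0.8,0],[0,0,0],0],[[0,0.7,0],[0,0,0],0],[[0,0.7,0],[0,0,0],0],[[0,0.6,0],[0,0,0],0]]'; python3 -m crank '[[[0,0,0],[0,0,0],0],[[0,0,0],[0,0,0],0]]'; python3 - <<'E'
from h import *
d=get_image("wrist");cv2.imwrite("pics/wrist3.png",d["pixels"][:,:,::-1])
E
```

```text
t: 4.85
ee_pos: [511.0, -165.2, 76.1]
orientation: [-0.164, 1.564, 0.164]
ft_force: [-0.0, -0.4, -0.2]
width: 0.3
t: 5.1
ee_pos: [511.1, -165.9, 75.9]
orientation: [-0.164, 1.564, 0.164]
ft_force: [-0.5, -0.2, 0.6]
width: 0.2
```

View pics/wrist3.png

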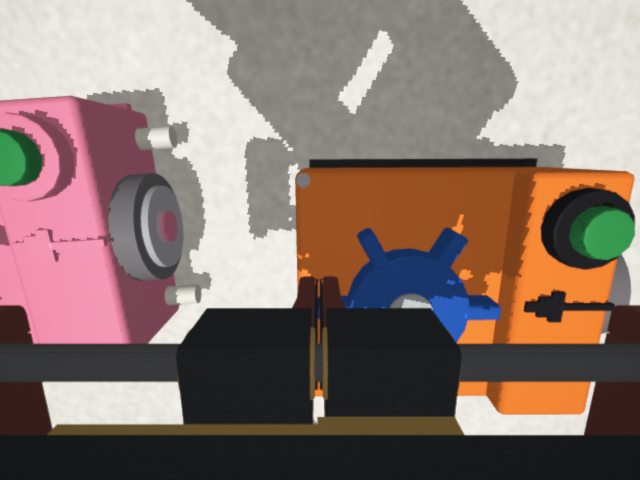

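```bash
python3 -m crank '[[[-3,0,0],[0,0,0],0],[[0,-4.2,0],[0,0,0],0],[[0,0,0],[0,0,0],0]]'; python3 - <<'E'
from h import *
d=get_image("wrist");cv2.imwrite("pics/wrist4.png",d["pixels"][:,:,::-1])
E
```

```text
t: 5.52
ee_pos: [520.8, -209.1, 106.4]
orientation: [-0.163, 1.563, 0.161]
ft_force: [0.2, 0.6, -1.3]
width: 0.7
```

View pics/wrist4.png

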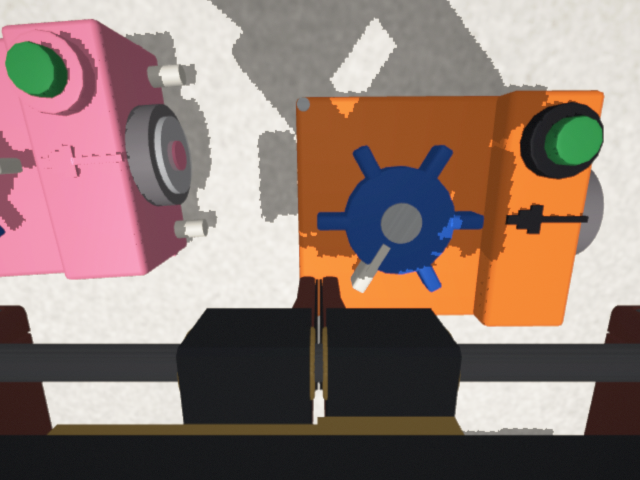

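The white lobe is still at about (370,275), so the wheel did not advance. Either the finger slipped off or the retreat dragged it back, so I'll inspect the mid-stroke picture.

```bash
python3 - <<'E'
import cv2,numpy as np
s=cv2.imread("pics/wrist3.png")[210:330,280:520];cv2.imwrite("pics/w3c.png",cv2.resize(s,None,fx=3,fy=3,interpolation=cv2.INTER_CUBIC))
E
```

```text
(no output)
```

View pics/w3c.png

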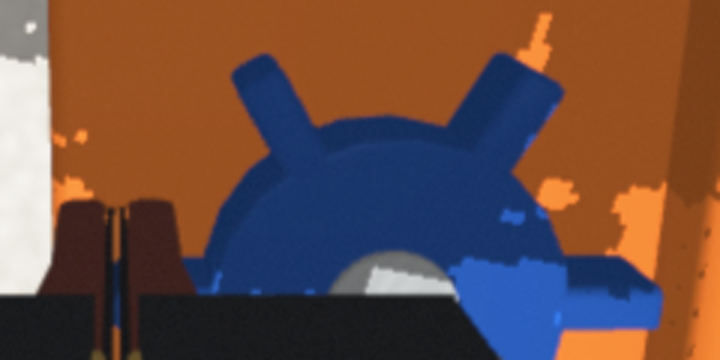

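```bash
python3 - <<'E'
from h import *
d=get_image("wrist");V=d["view"];o=get_obs()
c=-V[:3,:3].T@V[:3,3];print("cam",c,o["ee_pos"], "dirs r,d,f",V[:3,:3].round(2).tolist())
yaw=np.radians(12);Rp=np.array([[np.cos(yaw),-np.sin(yaw)],[np.sin(yaw),np.cos(yaw)]])
print("cam rel tcp pump",Rp.T@(c-o["ee_pos"])[:2])
e=o["ee_pos"]
for dy in(-10,0,10):
  for dx in(-13,0,13):
    print(dx,dy,proj(d,np.r_[e[:2]+Rp@[dx,dy],e[2]]).round(1))
s=get_image("side");p=proj(s,e);print(p)
i=s["pixels"][200:300,290:420];cv2.imwrite("pics/side4.png",cv2.resize(i,None,fx=6,fy=6,interpolation=cv2.INTER_CUBIC)[:,:,::-1])
E
```

```text
cam [ 505.28852363 -141.8050441   296.57639452] [ 519.20221724 -206.88835206  105.5210824 ] dirs r,d,f [[0.98, 0.21, -0.0], [0.2, -0.95, 0.25], [0.05, -0.24, -0.97]]
cam rel tcp pump [-0.07806542 66.55390109]
-13 -10 [296.5 292.4]
0 -10 [319.1 292.3]
13 -10 [341.6 292.3]
-13 0 [296.2 275.9]
0 0 [319.  275.9]
13 0 [341.9 275.9]
-13 10 [295.9 259.1]
0 10 [319.  259.1]
13 10 [342.1 259. ]
[342.08935153 263.14727015]
```

View pics/side4.png

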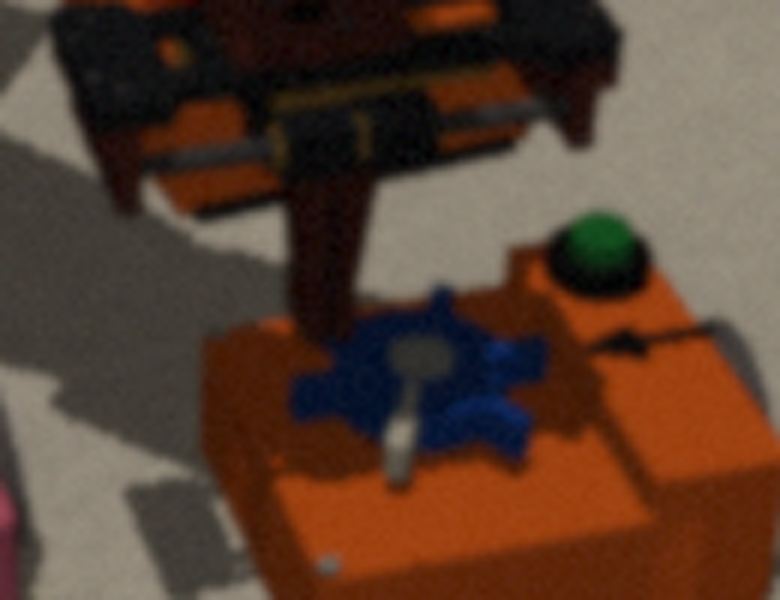

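The fingers never touched the wheel. In both views the physical fingertip appears well above the reported TCP: side tip at (344,255) against projected TCP (342,263), and wrist tip edge at row 277 against the expected 259. I'll quantify that.

```bash
python3 - <<'E'
from h import *
d=get_image("wrist");s=get_image("side");e=get_obs()["ee_pos"]
yaw=np.radians(12);Rp=np.array([[np.cos(yaw),-np.sin(yaw)],[np.sin(yaw),np.cos(yaw)]])
for h in (0,10,20,25,30,35):
  f=lambda cam,dx,dy:proj(cam,np.r_[e[:2]+Rp@[dx,dy],e[2]+h]).round(1)
  print(h,"wrist +y edge",f(d,-13,10),f(d,13,10),"side -y edge",f(s,-13,-10),f(s,13,-10))
i=d["pixels"][250:320,280:360];a=cv2.resize(i,None,fx=5,fy=5,interpolation=cv2.INTER_CUBIC)
i=s["pixels"][220:280,310:390];b=cv2.resize(i,None,fx=5,fy=5,interpolation=cv2.INTER_CUBIC)
im=np.zeros((350,800,3),np.uint8);im[:,:400]=np.clip(a*1.5,0,255);im[:300,400:]=np.clip(b*1.5,0,255)
cv2.imwrite("pics/tip.png",im[:,:,::-1])
E
```

```text
0 wrist +y edge [296.9 260.3] [343.2 260.3] side -y edge [337.6 266.8] [349.3 264.8]
10 wrist +y edge [295.8 265.7] [344.4 265.7] side -y edge [337.7 263. ] [349.6 261.1]
20 wrist +y edge [294.5 271.6] [345.7 271.6] side -y edge [337.9 259.2] [349.8 257.3]
25 wrist +y edge [293.8 274.8] [346.5 274.8] side -y edge [338.  257.3] [349.9 255.3]
30 wrist +y edge [293.1 278.2] [347.2 278.2] side -y edge [338.1 255.3] [350.  253.4]
35 wrist +y edge [292.3 281.8] [348.1 281.8] side -y edge [338.2 253.4] [350.2 251.5]
```

View pics/tip.png

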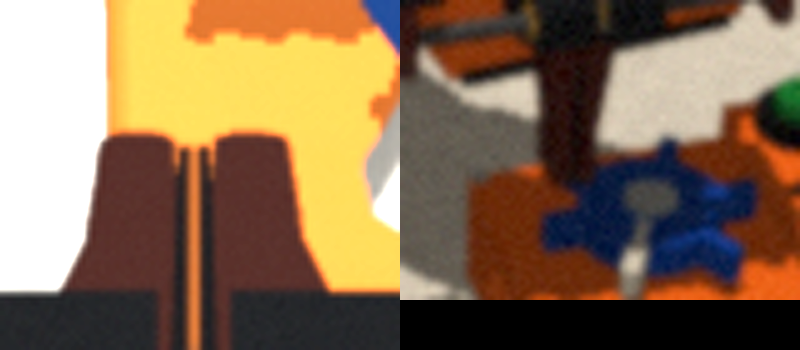

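Both views agree: the real fingertip is about 28 mm above the reported TCP (20 mm wide, about 18 mm thick). My first stroke therefore passed about 15 mm over the wheel without touching it. I'll lower the TCP to z≈47, which puts the tip at ≈75, and go in 4 mm closer to the wheel.

```bash
python3 -m crank '[[[2,0,0.4],[0,0,0],0],[[2,0,0],[0,0,0],0],[[1,0,0],[0,0,0],0],[[0.8,0,0],[0,0,0],0],[[0,0,0],[0,0,0],0]]'; python3 - <<'E'
from h import *
d=get_image("wrist");s=get_image("side")
a=d["pixels"][130:400,280:580]
i=s["pixels"][220:300,310:410];b=cv2.resize(i,None,fx=4,fy=4,interpolation=cv2.INTER_CUBIC)
im=np.zeros((400,800,3),np.uint8);im[:270,:300]=a;im[:320,400:]=b
cv2.imwrite("pics/low1.png",im[:,:,::-1])
E
```

```text
t: 6.4
ee_pos: [523.4, -205.8, 47.2]
orientation: [-0.164, 1.565, 0.164]
ft_force: [0.3, -0.7, 0.4]
width: 0.3
```

View pics/low1.png

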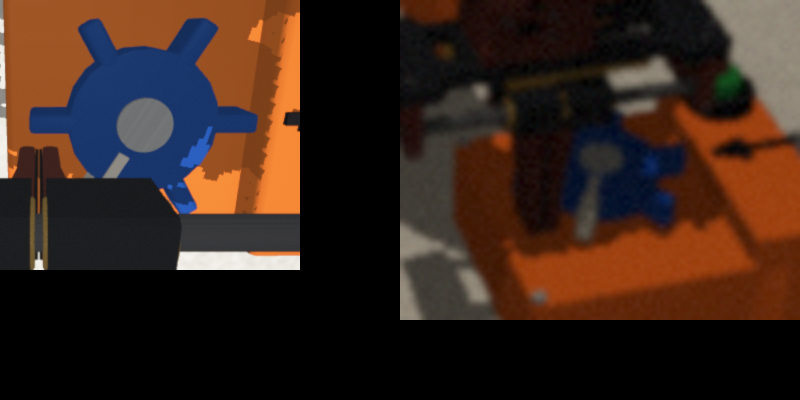

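The TCP reads 47 with no contact, so the offset is confirmed and the finger now sits beside the front lobe. Pushing.

```bash
python3 -m crank '[[[0,1.2,0],[0,0,0],0],[[0,0.8,0],[0,0,0],0],[[0,0.6,0],[0,0,0],0],[[0,0.6,0],[0,0,0],0],[[0,0.5,0],[0,0,0],0]]';python3 -m crank '[[[0,0.3,0],[0,0,0],0],[[0,0.3,0],[0,0,0],0],[[0,0,0],[0,0,0],0]]'; python3 - <<'E'
from h import *
d=get_image("wrist");s=get_image("side")
a=d["pixels"][130:400,280:580]
i=s["pixels"][220:300,310:410];b=cv2.resize(i,None,fx=4,fy=4,interpolation=cv2.INTER_CUBIC)
im=np.zeros((400,800,3),np.uint8);im[:270,:300]=a;im[:320,400:]=b
cv2.imwrite("pics/push1.png",im[:,:,::-1])
E
```

```text
t: 7.12
ee_pos: [516.1, -169.3, 48.4]
orientation: [-0.164, 1.564, 0.164]
ft_force: [1.3, -1.0, 0.1]
width: 0.4
t: 7.5
ee_pos: [514.4, -163.5, 47.7]
orientation: [-0.164, 1.565, 0.165]
ft_force: [-1.1, -0.4, -0.5]
width: 0.8
```

View pics/push1.png

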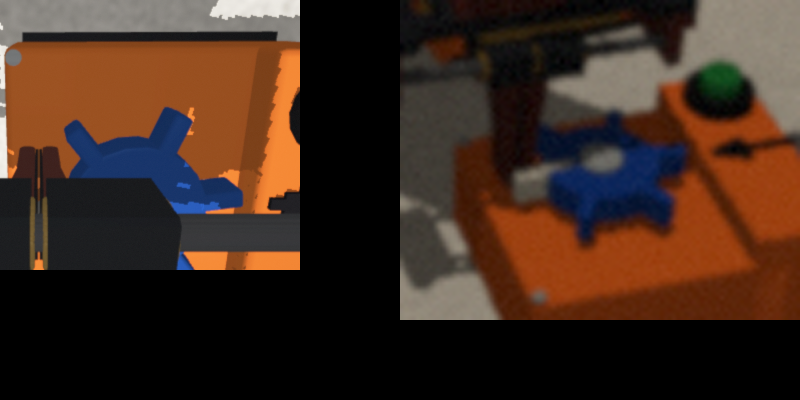

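One click gained, with the white lobe now at the front. Its last few degrees are blocked by the back of the finger, so I'll move on 6 mm and then lift.

```bash
python3 -m crank '[[[0,0.6,0],[0,0,0],0],[[-2,0,0],[0,0,0],0],[[-2,0,0],[0,0,0],0],[[0,0,0],[0,0,0],0],[[0,-5,0],[0,0,0],0]]';python3 -m crank '[[[0,0,0],[0,0,0],0]]'; cat > look.py <<'E'
from h import *
import sys
d=get_image("wrist");s=get_image("side");e=get_obs()["ee_pos"]
a=d["pixels"][80:420,230:630]
i=s["pixels"][220:300,310:410];b=cv2.resize(i,None,fx=4,fy=4,interpolation=cv2.INTER_CUBIC)
im=np.zeros((340,800,3),np.uint8);im[:340,:400]=a;im[:320,400:]=b
cv2.imwrite("pics/%s.png"%sys.argv[1],im[:,:,::-1])
yaw=np.radians(12);Rp=np.array([[np.cos(yaw),-np.sin(yaw)],[np.sin(yaw),np.cos(yaw)]])
print("rel hub",(Rp.T@(e[:2]-[562.7,-171])).round(1),e[2].round(1))
E
python3 look.py c1
```

```text
t: 8.22
ee_pos: [523.1, -205.0, 87.3]
orientation: [-0.166, 1.566, 0.168]
ft_force: [0.4, -0.8, 1.0]
width: 0.5
t: 8.35
ee_pos: [524.5, -209.0, 87.3]
orientation: [-0.163, 1.564, 0.162]
ft_force: [-0.3, -0.0, 0.5]
width: 0.9
rel hub [-46.3 -26.7] 86.9
```

View pics/c1.png

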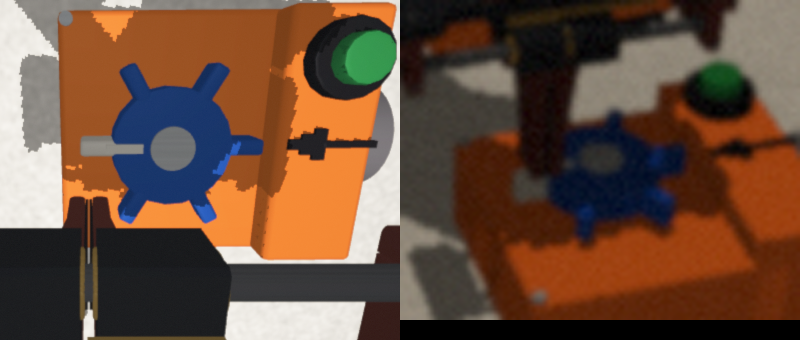

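The white lobe has clicked to the front (90,147), leaving 3 clicks. I'll repeat the same cycle.

```bash
python3 -m crank '[[[2,0,0.1],[0,0,0],0],[[2,0,0],[0,0,0],0],[[0,0,0],[0,0,0],0],[[0,1.2,0],[0,0,0],0],[[0,0.8,0],[0,0,0],0]]';python3 -m crank '[[[0,0.6,0],[0,0,0],0],[[0,0.6,0],[0,0,0],0],[[0,0.5,0],[0,0,0],0],[[0,0.3,0],[0,0,0],0],[[0,0.4,0],[0,0,0],0]]';python3 -m crank '[[[0,0.6,0],[0,0,0],0],[[0,0,0],[0,0,0],0],[[-2,0,0],[0,0,0],0],[[-2,0,0],[0,0,0],0],[[0,0,0],[0,0,0],0]]'; python3 -m crank '[[[0,-5,0],[0,0,0],0],[[0,0,0],[0,0,0],0]]'; python3 look.py c2
```

```text
t: 9.07
ee_pos: [521.5, -188.7, 48.9]
orientation: [-0.169, 1.562, 0.162]
ft_force: [0.0, -10.6, -0.1]
width: 0.4
t: 9.7
ee_pos: [515.4, -163.1, 47.9]
orientation: [-0.164, 1.565, 0.164]
ft_force: [0.1, 0.0, -0.6]
width: 0.4
t: 10.32
ee_pos: [515.6, -158.3, 89.0]
orientation: [-0.165, 1.562, 0.163]
ft_force: [1.3, 0.4, -0.3]
width: 0.3
t: 10.58
ee_pos: [525.5, -209.0, 87.3]
orientation: [-0.163, 1.564, 0.162]
ft_force: [-0.3, 0.0, 0.3]
width: 0.7
rel hub [-45.3 -26.9] 86.9
```

View pics/c2.png

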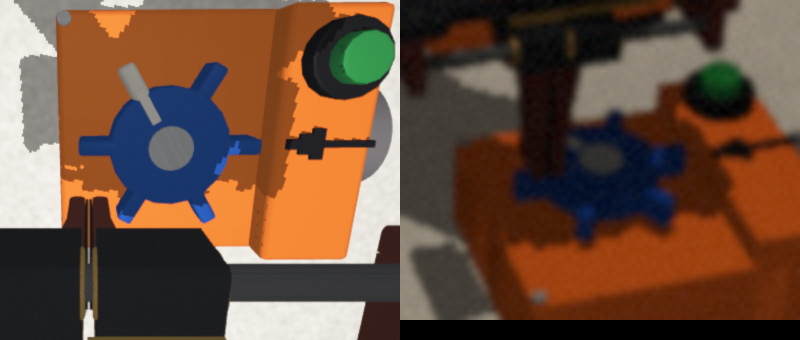

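The white lobe is now front-left at (130,75), so 2 clicks remain. Again.

```bash
python3 -m crank '[[[2,0,0],[0,0,0],0],[[2,0,0],[0,0,0],0],[[0,0,0],[0,0,0],0],[[0,1.2,0],[0,0,0],0],[[0,0.8,0],[0,0,0],0]]';python3 -m crank '[[[0,0.6,0],[0,0,0],0],[[0,0.6,0],[0,0,0],0],[[0,0.5,0],[0,0,0],0],[[0,0.3,0],[0,0,0],0],[[0,0.4,0],[0,0,0],0]]';python3 -m crank '[[[0,0.6,0],[0,0,0],0],[[0,0,0],[0,0,0],0],[[-2,0,0],[0,0,0],0],[[-2,0,0],[0,0,0],0],[[0,0,0],[0,0,0],0]]'; python3 -m crank '[[[0,-5,0],[0,0,0],0],[[0,0,0],[0,0,0],0]]'; python3 look.py c3
```

```text
t: 11.3
ee_pos: [521.6, -189.1, 48.8]
orientation: [-0.169, 1.562, 0.162]
ft_force: [-0.7, -10.4, 0.8]
width: 0.5
t: 11.92
ee_pos: [515.4, -163.1, 47.9]
orientation: [-0.164, 1.565, 0.164]
ft_force: [-0.6, 0.1, 0.4]
width: 0.4
t: 12.55
ee_pos: [515.5, -158.3, 89.0]
orientation: [-0.165, 1.562, 0.163]
ft_force: [0.3, -0.4, 0.6]
width: 0.7
t: 12.8
ee_pos: [525.5, -209.0, 87.3]
orientation: [-0.163, 1.564, 0.162]
ft_force: [-0.1, 0.4, -0.2]
width: 0.6
rel hub [-45.3 -26.8] 86.9
```

View pics/c3.png

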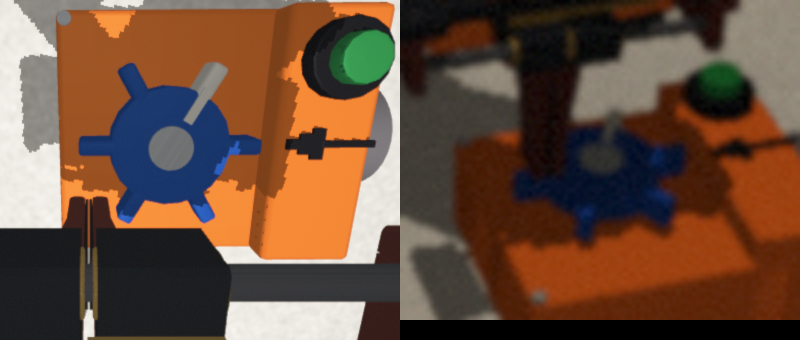

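The white lobe is at rear-left (213,80), one click to go. I'll use the same stroke with gentler steps.

```bash
python3 -m crank '[[[2,0,0],[0,0,0],0],[[2,0,0],[0,0,0],0],[[0,0,0],[0,0,0],0],[[0,1.2,0],[0,0,0],0],[[0,0.6,0],[0,0,0],0]]';python3 -m crank '[[[0,0.5,0],[0,0,0],0],[[0,0.4,0],[0,0,0],0],[[0,0.4,0],[0,0,0],0],[[0,0.4,0],[0,0,0],0],[[0,0.4,0],[0,0,0],0]]';python3 -m crank '[[[0,0.4,0],[0,0,0],0],[[0,0.4,0],[0,0,0],0],[[0,0.2,0],[0,0,0],0],[[0,0.1,0],[0,0,0],0],[[0,0,0],[0,0,0],0]]'; python3 -m crank '[[[-2,0,0],[0,0,0],0],[[-2,0,0],[0,0,0],0],[[0,0,0],[0,0,0],0],[[0,-5,0],[0,0,0],0],[[0,0,0],[0,0,0],0]]'; python3 look.py c4
```

```text
t: 13.52
ee_pos: [522.1, -192.1, 48.6]
orientation: [-0.172, 1.562, 0.161]
ft_force: [-2.5, -32.0, -11.1]
width: 0.3
t: 14.15
ee_pos: [516.5, -167.9, 48.2]
orientation: [-0.164, 1.565, 0.164]
ft_force: [-0.3, -1.1, 0.6]
width: 0.5
t: 14.78
ee_pos: [514.4, -157.8, 47.8]
orientation: [-0.164, 1.565, 0.164]
ft_force: [-0.3, 0.7, -0.1]
width: 0.5
t: 15.4
ee_pos: [525.5, -209.0, 87.3]
orientation: [-0.163, 1.564, 0.162]
ft_force: [-0.7, -0.1, -0.3]
width: 0.6
rel hub [-45.3 -26.9] 86.9
```

View pics/c4.png

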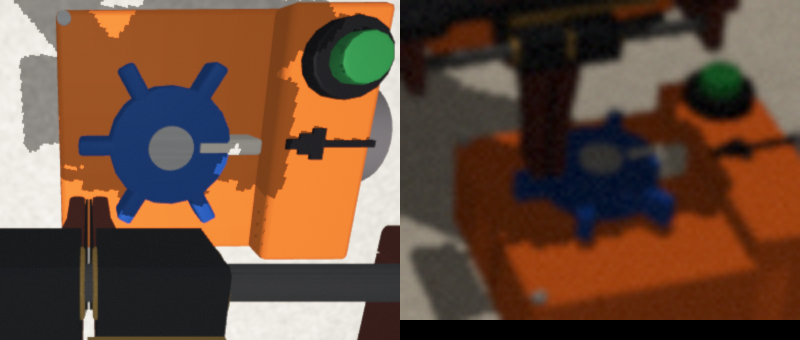

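The white lobe (245,145) now points straight at the arrow (300,143), and step 1 is met at rest. Next I'll go up and over the button.

```bash
python3 -m crank '[[[-3,0,0],[0,0,0],0],[[0,2.4,4.5],[0,0,0],0],[[0,2.4,4.5],[0,0,0],0],[[0,2.5,4.5],[0,0,0],0],[[0,0,0],[0,0,0],0]]'; python3 look.py b0; python3 - <<'E'
from h import *
d=get_image("wrist");s=get_image("side");t=get_image("top");e=get_obs()["ee_pos"]
for n,c in(("w",d),("s",s)):
  print(n,"tip proj",proj(c,e+[0,0,28]),"btn",proj(c,[642,-107.7,92]))
im=np.zeros((480,800,3),np.uint8);im[:400,:400]=cv2.resize(s["pixels"][160:260,330:430],None,fx=4,fy=4,interpolation=cv2.INTER_CUBIC);im[:400,400:]=d["pixels"][60:460,220:620]
cv2.imwrite("pics/b0.png",im[:,:,::-1])
r,m=blobs(s,(45,60,20),(85,255,255),(350,200,430,300));print([(q[0],q[1]) for q in r])
E
```

```text
t: 16.12
ee_pos: [643.2, -103.9, 117.2]
orientation: [-0.167, 1.564, 0.168]
ft_force: [-0.7, -0.7, -0.3]
width: 0.7
rel hub [89.6 47.2] 116.9
w tip proj [318.61623853 300.08859723] btn [321.43445987 267.30145915]
s tip proj [391.65271911 220.46587281] btn [390.04774512 239.76693076]
[(103, array([389.7184466, 239.9223301]))]
```

View pics/b0.png

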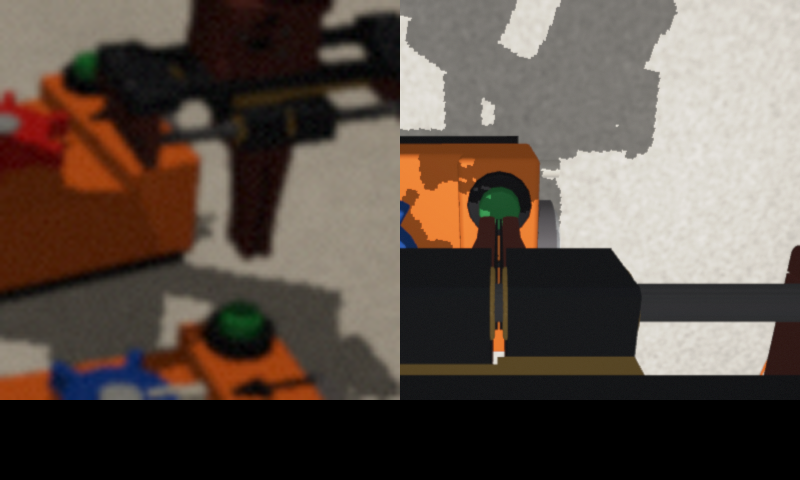

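Aligned over the button: rel hub (89.6, 47.2) against the target (90, 46). I'll go down to just above it, then press in small steps.

```bash
python3 -m crank '[[[2,0,0],[0,0,0],0],[[1.7,0,0],[0,0,0],0],[[0.5,-0.1,0],[0,0,0],0],[[0,0,0],[0,0,0],0]]'; python3 -m crank '[[[0.2,0,0],[0,0,0],0],[[0.1,0,0],[0,0,0],0],[[0,0,0],[0,0,0],0]]'; python3 -m crank '[[[0.2,0,0],[0,0,0],0],[[0,0,0],[0,0,0],0]]'; python3 -m crank '[[[0.2,0,0],[0,0,0],0],[[0,0,0],[0,0,0],0]]'
```

```text
t: 16.88
ee_pos: [641.5, -108.5, 74.9]
orientation: [-0.164, 1.566, 0.164]
ft_force: [-0.3, -0.1, 0.9]
width: 0.4
t: 17.25
ee_pos: [642.4, -108.4, 73.3]
orientation: [-0.164, 1.564, 0.164]
ft_force: [-0.0, 0.0, 1.5]
width: 0.3
t: 17.5
ee_pos: [642.4, -108.4, 71.1]
orientation: [-0.164, 1.564, 0.164]
ft_force: [1.0, -0.7, 3.3]
width: 0.5
t: 17.75
ee_pos: [642.4, -108.4, 69.0]
orientation: [-0.164, 1.564, 0.164]
ft_force: [1.3, -0.6, 3.9]
width: 0.5
```

```bash
python3 -m crank '[[[0.1,0,0],[0,0,0],0],[[0,0,0],[0,0,0],0]]'; python3 -m crank '[[[0.1,0,0],[0,0,0],0],[[0,0,0],[0,0,0],0]]'; python3 -m crank '[[[0,0,0],[0,0,0],0],[[0,0,0],[0,0,0],0]]'
```

```text
t: 18.0
ee_pos: [642.3, -108.4, 68.0]
orientation: [-0.164, 1.564, 0.164]
ft_force: [1.0, -0.4, 3.4]
width: 0.5
t: 18.25
ee_pos: [642.4, -108.4, 67.5]
orientation: [-0.164, 1.564, 0.164]
ft_force: [0.3, -0.0, 7.5]
width: 0.3
t: 18.5
ee_pos: [642.3, -108.4, 67.5]
orientation: [-0.164, 1.564, 0.164]
ft_force: [0.2, -0.4, 7.4]
width: 0.7
```

The force jumped from about 4 N to 7.5 N and the tip stopped descending, so the button is bottomed. Releasing and moving clear.

```bash
python3 -m crank '[[[-1,0,0],[0,0,0],0],[[-3,0,0],[0,0,0],0],[[-4,0,0],[0,0,0],0],[[-3,0,0],[0,0,0],0],[[0,0,-5],[0,0,0],0]]';python3 -m crank '[[[0,0,-5],[0,0,0],0],[[0,0,-5],[0,0,0],0],[[0,0,-5],[0,0,0],0],[[0,0,0],[0,0,0],0],[[0,0,0],[0,0,0],0]]'; python3 - <<'E'
from h import *
d=get_image("wrist");s=get_image("side");t=get_image("top")
im=np.zeros((600,800,3),np.uint8);im[:480,:400]=d["pixels"][:480,220:620];im[:320,400:]=cv2.resize(s["pixels"][225:305,320:420],None,fx=4,fy=4,interpolation=cv2.INTER_CUBIC);im[330:600,400:800]=t["pixels"][80:350,130:530]
cv2.imwrite("pics/end.png",im[:,:,::-1])
r,m=blobs(s,(45,60,20),(85,255,255),(350,200,430,300));print([(q[0],q[1]) for q in r])
E
```

```text
t: 19.12
ee_pos: [595.8, -118.7, 179.5]
orientation: [-0.166, 1.559, 0.164]
ft_force: [-1.0, -0.1, 0.1]
width: 0.6
t: 19.75
ee_pos: [446.9, -149.9, 177.2]
orientation: [-0.164, 1.564, 0.164]
ft_force: [1.0, -0.3, 1.0]
width: 0.2
[(100, array([389.6 , 239.86]))]
```

View pics/end.png

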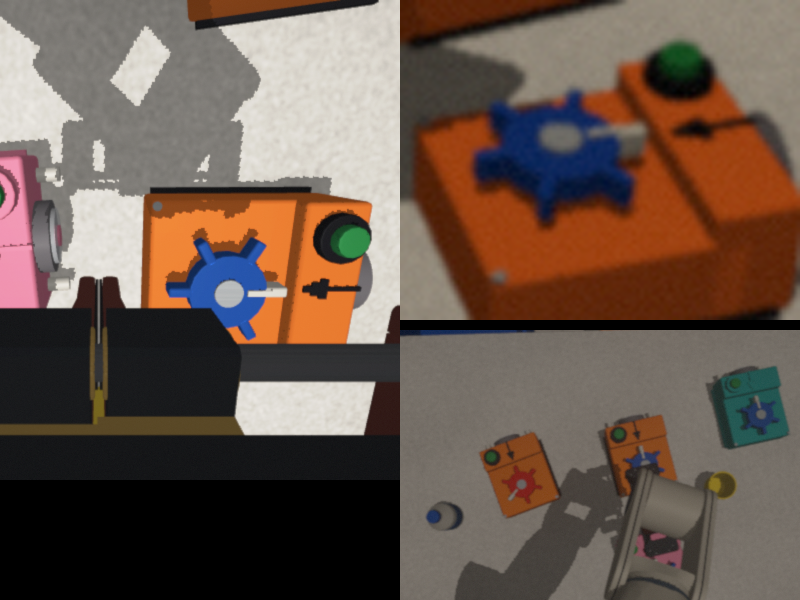

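The white lobe points at the arrow, and the button is back at its start pixel (389.6,239.9), so it is up. The red pump, bottle and cup are where they began, and the arm is clear of everything. Handing in.

```bash
python3 -c "
from workcell import *
print(close_job())"
```

```text
the job is handed in; nothing more can be done
None
```

The job is handed in. I flicked the blue wheel four clicks clockwise with the closed fingertips until the white lobe clicked in at the arrow. I then pressed that pump's green button down to its stop and let it come up.

**Last checks:**
- **Wheel:** the side and wrist pictures show the white lobe pointing at the arrow.
- **Button:** during the press the force rose from about 4 N to 7.5 N as the tip stopped moving. Afterwards the button was back at its starting pixel in the side view.
- **Everything else:** the red pump, bottle and cup look unmoved in the last top view (judged by eye), and the arm was clear of everything.

**What disagreed or failed:**
- **Reported TCP:** it lies about 28 mm beyond the visible fingertip. My first stroke therefore passed above the wheel without touching it, and I measured the offset from two cameras and corrected for it.
- **Force on the last flick:** a single reading of 32 N came as the finger met the lobe, well above the 5 N the wheel is said to need. It was within the limits and left no visible effect.

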